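Present the drill tray and register the bearing cap

TASK

Pull the loading tray of the drilling cabinet fully out to its stop. Then slide the bearing cap that lies in it, without lifting it off the tray floor, into the corner between the two steel stop strips so that it sits flat against both, ready for clamping; leave the tray fully out and do not disturb the other things on the bench.

Things in the scene. Friction and masses are not known exactly. Their poses are not given: they have to be found in the camera images.
- cabinet_front (a point): Middle of the front edge of the drilling cabinet's top. Cabinet: fixed to the bench, grey painted steel, 260 deep (x) x 270 wide (y) x 125 high, an opening with thin guard bars in its top. Its -x axis points out of its open front, towards the robot; +y to the left as seen from the robot. The tray slides in the slot from 60 to 120 mm height.
- tray (a joint): Travel of the loading tray in m: 0 fully in, 0.19 fully out at its hard stop; starts 0 to 0.01. It slides straight out along the cabinet's -x axis with about 3 N of friction plus 12 N per m/s, and stays where it is left.
- tray_handle (a point): Middle of the tray's handle bar, moves with the tray. D-shaped steel bar, 10 mm thick, 110 mm long across the tray (along the cabinet's y), its axis 93 mm above the bench; a free gap of 47 mm between bar and front panel, open from above and below, so that shut fingers can hook in behind it. Axes as the cabinet's.
- tray_floor (a point): On the tray's floor, mid-width, at the rear face of the front stop strip, 68 mm above the bench; moves with the tray, axes as the cabinet's. Bare sheet-metal tray, inside 230 long (x) x 234 wide (y), walls 5 thick, rising 21 mm above the floor; grey front panel 270 wide, from 60 to 114 mm above the bench, its outer face 52 mm behind the handle bar's axis.
- tray_corner (a point): Inner corner of the two bright steel stop strips at tray floor level; moves with the tray, axes as the cabinet's. Stop faces: x = 0 (front strip, 150 long; tray inside at +x) and y = 0 (left strip, 120 long; inside at -y). Strips 10 thick, 15 high. 79 mm behind the handle bar, 107 left of its middle. Tray fully out: open from above to 175 mm behind this corner.
- cap: Bearing cap, dark grey cast iron, about 0.7 kg: block 80 long (x) x 48 wide (y) x 32 high; a half-round saddle 36 wide runs along y across its top, leaving 13 mm below it. Origin: centre of underside. Lies loose on the tray floor, under the guard bars at first, x within 0.25 rad of the tray's, 5 to 35 mm short of the front strip, 20 to 80 of the left. It rides along with the tray.
- spare_cap: A second bearing cap of the same shape on the bench, left of the cabinet; leave alone.
- oil_bottle: White plastic oil bottle, 56 across, 150 high, standing on the bench, left; origin centre of its underside; leave alone.
- spanner: Steel spanner, 190 long, lying on the bench, right; leave alone.
- pot: Dark steel pot, 76 across, 80 high, standing on the bench, right; origin centre of its underside; leave alone.
Mind the look-alikes: they are no part of the job. Leave any purple, red or yellow look-alike of the cap alone.

How it is judged:
By the outcome, as a careful person would: the job done as asked, in the order asked, and still so for the second after the job is handed in, with the robot touching nothing.
It also fails if it takes over 54 s, if anything falls off the work surface, if the arm or the gripper's body presses on something with over 40 N, if the wrist force passes 120 N, or if a joint passes its speed limit or range.

ROBOT

A 6-joint arm with a two-finger parallel gripper is mounted at the origin on the work surface. World frame = base frame: x ahead of the robot, y to its left, z up, the work surface at z = 0. Lengths are in mm, angles in degrees, forces in N, time in s.
With the tool pointing down it reaches from about 425 to 1125 mm from the base axis. Payload 14.9 kg.
Tool frame: the origin (TCP) lies on the mounting face of the last link; the fingertips stand 191 mm ahead of it and the grasp point (between the pads) lies 172 mm ahead of it; z points along the fingers, y is the line along which they close (so a half turn about z gives the same grasp; the last joint's range is limited). The gripper opens to 91 mm and grips with 3 to 60 N. Pads are 32 mm wide; open, the fingers measure 118 mm over their backs; the gripper's body (76 mm by 178 mm) begins 60 mm behind the grasp point.
Start: joints at [-66.652, 21.709, 99.362, -0, 58.929, -1.908], TCP at [298.662, -633.104, 404.732] pointing down, gripper open.
Joint ranges: [-158.91, 158.91], [-42.39, 125.64], [0.06, 152.35], [-60.88, 240.88], [17.5, 164.5], [-176.32, 176.32]. Speed limits (degrees/s): [108.29, 108.29, 136.94, 180, 180, 180].

INTERFACE

Orientations are given as a 3x3 rotation matrix whose columns are the frame's x, y, z axes.
In Python, from station import ctrl gives the robot as it stands. Calls block until the motion is done:
- ctrl.goto(position, orientation): joint-space move of the TCP to a pose.
- ctrl.servo_line(position, max_speed=150, ori=None, force_limit=None): straight line of the TCP; ori=None keeps the orientation; max_speed is the mean speed in mm/s. With force_limit (N) it stops when the force on the tool has changed by that much, and returns True; else False.
- ctrl.move_joints(angles): joint-space move.
- ctrl.command_gripper(opening, grasp_force=None): finger opening in mm; grasp_force is the grip in N (None keeps the last); returns when the fingers have stopped.
- ctrl.dwell(seconds).
- ctrl.ik(position, orientation): joint angles nearest the present ones, or None.
- ctrl.grab_frame(name): name is "scene" or "top" or "wrist"; returns (picture, depth): 384x512x3 uint8, red, green, blue; 384x512 float32, mm along the optical axis (not along the pixel's ray), 0 where there is no reading.
- ctrl.camera_params(name): a dict with "K" (3x3 intrinsics, pixels), "view" (4x4, takes a point from world to camera coordinates); the wrist camera has in their place "mount" (4x4, takes a point from camera to tool coordinates, whose origin is the TCP and whose axes are the flange's). Camera axes: x right, y down, z forward; pixel columns grow to the right and rows downward; lengths in mm; the calibration is good to about 2 mm. A picture is of the moment at which its call begins: read the wrist's pose just before it. camera_params takes no time and is no camera call.
A pose or a line that the arm cannot do raises ctrl.MotionError and nothing moves.
- ctrl.finish_job(): hands the job in; it is judged then, once.
Readings, each from a call of its own:
- ctrl.current_time(): time.
- ctrl.current_q(): joint angles.
- ctrl.current_dq(): joint speeds.
- ctrl.current_tau(): joint torques, N m.
- ctrl.current_position(): TCP position.
- ctrl.current_tool_rot(): TCP orientation.
- ctrl.current_force(): force on the tool from outside, world axes, zero at the start.
- ctrl.current_ft_torque(): the same for the moment, N m.
- ctrl.current_gripper_width(): finger opening in mm.
- ctrl.current_grip_force(): force on a finger pad.
Only numpy, scipy, OpenCV 4.12 (cv2) and the standard library are available. Lean on these libraries where they do the work, as an engineer would, in place of code of your own. Each camera call takes 0.05 s, during which the arm holds its last target. There are 200 camera calls.

## Working session

There is one attempt and no reset: what is moved stays moved. The work goes in short steps, each a Python script; the robot and the scene stay as the last script left them, time stands still between calls to the robot, and variables do not carry over. Pictures are saved under pics/ and viewed, at most 10 in all, crops included, and the job is handed in when it is done.

```bash
mkdir -p pics
cat > h.py <<'E'
import numpy as np, cv2
from station import ctrl
def cam(name):
    p=ctrl.camera_params(name)
    if name=="wrist":
        T=np.eye(4);T[:3,:3]=ctrl.current_tool_rot();T[:3,3]=ctrl.current_position()
        V=T@np.array(p["mount"])
    else: V=np.linalg.inv(np.array(p["view"]))
    return np.array(p["K"]),V   # V: cam->world
def grab(name):
    c=cam(name); im,d=ctrl.grab_frame(name); return im,d,c
def ray(c,u,v):
    K,V=c; d=V[:3,:3]@np.linalg.inv(K)@[u,v,1]; return V[:3,3],d
def onplane(c,u,v,z):
    o,d=ray(c,u,v); return o+d*(z-o[2])/d[2]
def pt(c,u,v,depth):
    o,d=ray(c,u,v); return o+d*depth
def cloud(c,depth):
    K,V=c; v,u=np.mgrid[:depth.shape[0],:depth.shape[1]]
    r=np.stack([u,v,np.ones_like(u)],-1)@np.linalg.inv(K).T*depth[...,None]
    return r@V[:3,:3].T+V[:3,3]
def save(im,n): cv2.imwrite(f"pics/{n}.png",cv2.cvtColor(im,cv2.COLOR_RGB2BGR))
E
python3 - <<'E'
from h import *
a,da,ca=grab("top"); b,db,cb=grab("scene")
np.savez("f0.npz",a=a,da=da,b=b,db=db)
save(np.hstack([cv2.resize(a,(400,300)),cv2.resize(b,(400,300))]),"both0"); save(cv2.resize(a,(800,600),interpolation=cv2.INTER_CUBIC),"top0")
for c in (ca,cb): print(c[0].round(1).tolist(),c[1].round(3).tolist())
print(ctrl.current_time(),ctrl.current_tool_rot())
E
```

```text
[[406.1, 0.0, 258.3], [0.0, 406.1, 189.4], [0.0, 0.0, 1.0]] [[0.004, -0.99, 0.14, 480.564], [-1.0, -0.003, 0.005, -34.581], [-0.005, -0.14, -0.99, 1094.714], [0.0, 0.0, 0.0, 1.0]]
[[371.9, 0.0, 254.1], [0.0, 371.9, 188.3], [0.0, 0.0, 1.0]] [[-0.8, 0.482, -0.357, 1007.251], [0.6, 0.656, -0.459, 499.449], [0.013, -0.581, -0.814, 1000.546], [0.0, 0.0, 0.0, 1.0]]
0.1 [[ 9.04406778e-01  4.26671121e-01 -3.66070329e-04]
 [ 4.26671277e-01 -9.04406384e-01  8.44513002e-04]
 [ 2.92529668e-05 -9.19974978e-04 -9.99999576e-01]]
```

View pics/top0.png

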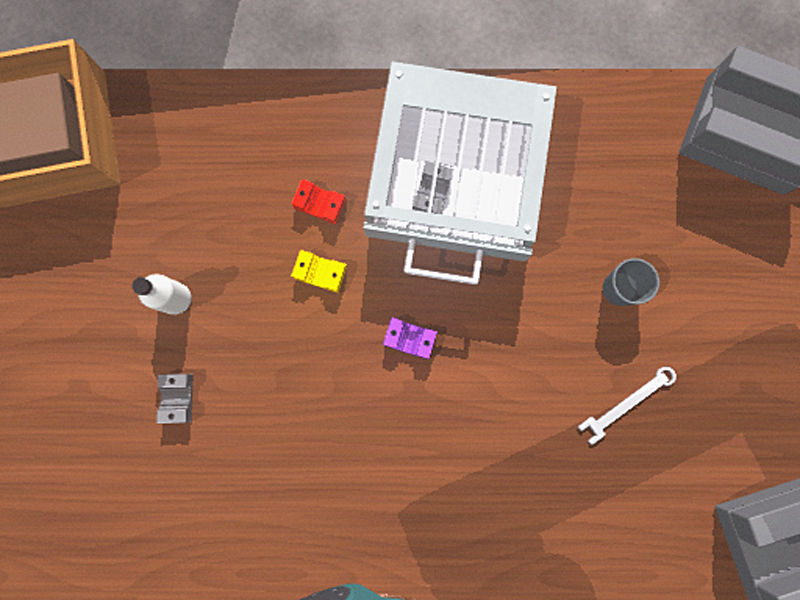

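View pics/both0.png

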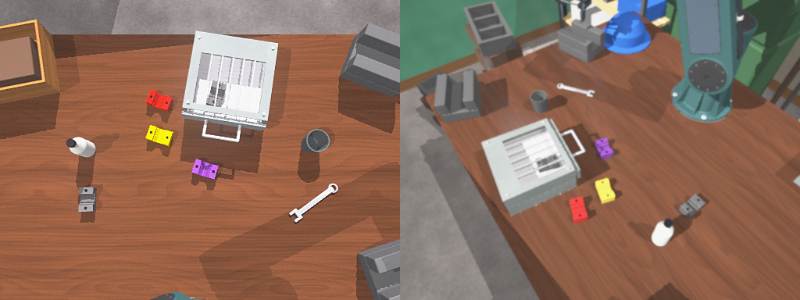

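The top view (800-px scale) shows these candidates for the cap: dark grey in the tray under the bars (432,188), the spare (174,398), red (318,201), yellow (318,272) and purple (410,338). I choose the one under the bars. The handle is the white bar at about (443,278), and the purple cap stands low, under the tray's path.

Run:
```python
from h import *
f=np.load("f0.npz")
P={}
for n,d in (("top",f["da"]),("scene",f["db"])):
    c=cam(n); X=cloud(c,d.astype(float)); ok=d>0; P[n]=X
    m=ok&(abs(X[...,2]-125)<6)&(X[...,0]>600)&(X[...,0]<1100)&(X[...,1]>-220)&(X[...,1]<150)
    q=X[m][:,:2]
    print(n,m.sum(),np.median(X[m][:,2]),"rect",cv2.minAreaRect(q.astype(np.float32)), cv2.boxPoints(cv2.minAreaRect(q.astype(np.float32))).round(0).tolist())
    h=ok&(X[...,2]>80)&(X[...,2]<112)&(X[...,0]>560)&(X[...,0]<800)&(X[...,1]>-200)&(X[...,1]<60)
    q=X[h]; print(" handle",len(q),q.min(0),q.max(0),np.median(q,0)); 
    np.save(n+"_h.npy",q)
a=f["a"]; save(cv2.resize(a[30:190,225:365],None,fx=4,fy=3.75,interpolation=cv2.INTER_CUBIC),"crop0")
```

```text
top 4657 125.52975705373626 rect ((850.2150268554688, -107.60122680664062), (253.666015625, 282.5087585449219), 83.16352081298828) [[695.0, -217.0], [975.0, -250.0], [1006.0, 2.0], [725.0, 35.0]]
 handle 1089 [ 643.13897623 -199.69160769   80.10478799] [799.99647622  35.31000476 111.95122022] [716.88116065 -71.2121799   96.77083092]
scene 3724 124.43085219322143 rect ((855.629638671875, -111.1793212890625), (259.30767822265625, 260.3348693847656), 80.84867858886719) [[706.0, -218.0], [964.0, -260.0], [1005.0, -4.0], [748.0, 38.0]]
 handle 667 [ 644.47816027 -198.66415121   80.02739306] [799.97915384  38.96453168 111.9709336 ] [732.15744362 -53.99602134  97.10055285]
```

View pics/crop0.png

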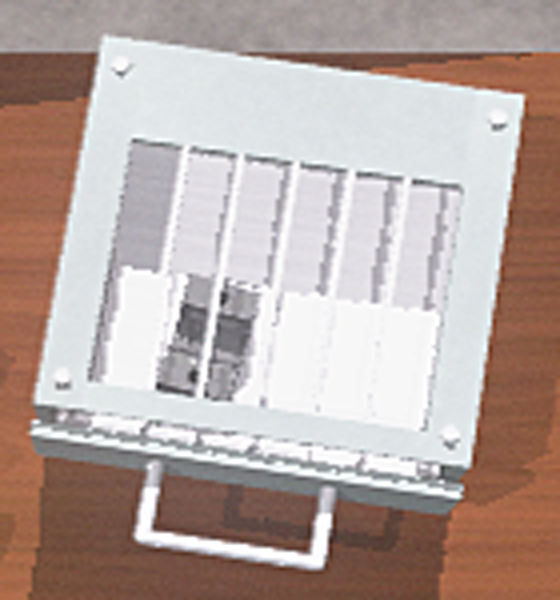

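The crop shows a dark grey cap with its saddle under the bars at crop (212,338), and the handle bar from crop (145,537) to (322,562). The colour and place match the description.

Run:
```python
from h import *
f=np.load("f0.npz"); c=cam("top")
U=lambda x,y:(225+x/4-.4,30+y/3.75-.4)
for n,p in dict(bl=(103,37),br=(524,95),fr=(466,465),fl=(35,402)).items(): print(n,onplane(c,*U(*p),125).round(1))
A=onplane(c,*U(142,537),93+3);B=onplane(c,*U(322,562),96);print("bar",A.round(1),B.round(1),np.degrees(np.arctan2(B[0]-A[0],A[1]-B[1])))
for n in("top","scene"):
    q=np.load(n+"_h.npy"); t=np.radians(-8); 
    for t in (-7,-8,-9,-10):
        t=np.radians(t);ex=np.array([np.cos(t),np.sin(t)]);ey=np.array([-ex[1],ex[0]])
        s=q[:,:2]@ex;l=q[:,:2]@ey
        k=s<s.min()+14; 
        m=k
        print(n,np.degrees(t),m.sum(),"s",s[m].min(),np.median(s[m]),s[m].max(),"l",l[m].min(),l[m].max(),"z",np.percentile(q[m][:,2],[10,50,95]),"resid slope",np.polyfit(l[m],s[m],1)[0])
```

```text
bl [1003.3   -7.5  125. ]
br [ 962.  -273.8  125. ]
fr [ 706.9 -230.9  125. ]
fl [748.4  32.5 125. ]
bar [664.  -33.4  96. ] [ 647.5 -145.6   96. ] -8.386570609237143
top -7.0 200 s 654.7650067115134 661.1998018744919 668.6385600677111 l -67.76141821683433 50.99308136256964 z [ 94.82387031  97.15203857 100.51210767] resid slope 0.023911529640186124
top -8.0 201 s 655.5553947709203 661.3879362778925 669.4993987832336 l -56.197545274995846 63.113287139705875 z [ 94.76232883  97.14018211 100.51063779] resid slope 0.015362172241940369
top -9.0 203 s 656.1460943065723 661.0885050563832 669.9862176590094 l -44.616554016468776 74.78629450892373 z [ 94.77600472  97.14018211 100.5093044 ] resid slope 0.001510602338794568
top -10.0 203 s 655.4602434197707 660.7636709649018 669.424276283641 l -33.021972123378006 86.43652124836308 z [ 94.83978434  97.15745982 100.5093044 ] resid slope -0.008514788100936406
scene -7.0 111 s 655.5266688806545 662.4722586004941 669.5207438722889 l -65.54194560564721 54.341664868481175 z [94.0398059  96.62081676 99.69670296] resid slope 0.025641711871758663
scene -8.0 112 s 656.1077164942064 662.4961312440415 669.8770518975415 l -54.02127462727874 65.91568662768438 z [94.03983984 96.67695835 99.69602104] resid slope 0.010872995814626562
scene -9.0 114 s 656.488907341456 662.3111588384323 669.6013937234732 l -42.48414824534291 79.51104996309913 z [94.03705919 96.61616849 99.69465722] resid slope -0.0012715137525627033
scene -10.0 113 s 655.4819129457148 662.0181932463216 669.2146551613542 l -30.934080780298373 91.17196309668914 z [94.01090246 96.61152022 99.69533913] resid slope -0.010018958656825904
```

```bash
cat >> h.py <<'E'
t=np.radians(-9); ex=np.array([np.cos(t),np.sin(t),0]); ey=np.array([-ex[1],ex[0],0]); ez=np.array([0,0,1.])
def sl(s,l,z): return s*ex+l*ey+z*ez
RA=np.column_stack([-ey,-ex,-ez])   # closing line along tray x
RB=np.column_stack([ex,-ey,-ez])    # closing line along tray y
def st(msg=""): print(msg,round(ctrl.current_time(),2),"F",np.round(ctrl.current_force(),1),"p",np.round([ctrl.current_position()@ex,ctrl.current_position()@ey,ctrl.current_position()[2]],1))
E
python3 - <<'E'
from h import *
for R in (RA,RA*np.array([-1,-1,1]),RB,RB*np.array([-1,-1,1])): print(ctrl.ik(sl(689.5,16,365),R))
ctrl.command_gripper(0,20)
ctrl.goto(sl(689.5,16,365),RA); st("above")
print(ctrl.servo_line(sl(689.5,16,266),120,force_limit=12)); st("in gap")
im,d,c=grab("scene"); 
save(cv2.resize(im[130:310,80:260],(600,600),interpolation=cv2.INTER_CUBIC),"hook")
E
```

```text
None
[-9.60669819e+00  2.33898426e+01  1.01656443e+02 -2.54444375e-14
  5.49537147e+01 -6.06698189e-01]
[-9.60669819e+00  2.33898426e+01  1.01656443e+02 -2.54444375e-14
  5.49537147e+01  8.93933018e+01]
[-9.60669819e+00  2.33898426e+01  1.01656443e+02 -2.54444375e-14
  5.49537147e+01 -9.06066982e+01]Traceback (most recent call last):
  File "<stdin>", line 4, in <module>
station.MotionError: the arm cannot take that pose within its joint ranges
```

```bash
sed -i 's/^RA=.*/RA=np.column_stack([ey,ex,-ez])/' h.py
python3 - <<'E'
from h import *
ctrl.goto(sl(689.5,16,365),RA); st("above")
print(ctrl.servo_line(sl(689.5,16,266),120,force_limit=12)); st("in gap")
im,d,c=grab("scene"); 
save(cv2.resize(im[130:310,80:260],(600,600),interpolation=cv2.INTER_CUBIC),"hook")
E
```

```text
above 3.83 F [ 0.2 -0.7 -0.5] p [689.6  15.1 365.1]
False
in gap 4.81 F [ 0.2  0.5 -0.2] p [689.9  16.  266.8]
```

View pics/hook.png

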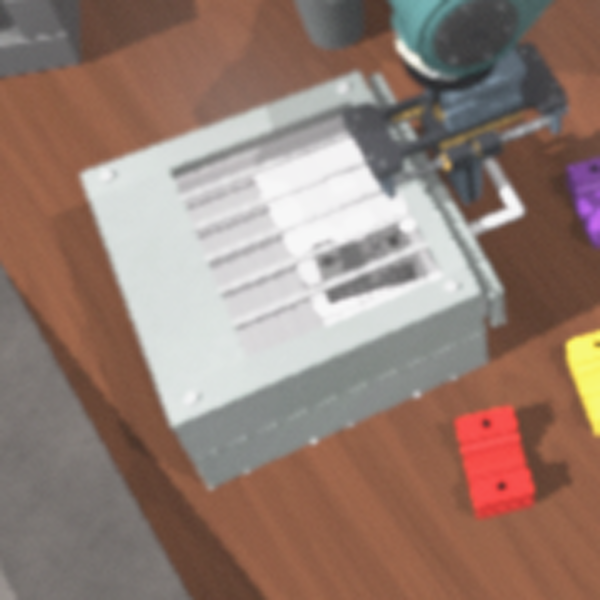

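The scene view shows the shut fingers at about (468,180), between the bar (500,215) and the front panel, with the body above the cabinet top. No contact force, so I pull.

Run:
```python
from h import *
print(ctrl.servo_line(sl(504,16,266),100,force_limit=35)); st("pulled")
print(ctrl.servo_line(sl(470,16,266),35,force_limit=25)); st("stop")
p=ctrl.current_position(); s=p@ex
ctrl.servo_line(sl(s+9,16,266),80); st("relaxed")
ctrl.servo_line(sl(s+9,16,365),150)
ctrl.goto(sl(s+30,-190,430),RA)
a,da,ca=grab("top"); b,db,cb=grab("scene")
np.savez("f1.npz",a=a,da=da,b=b,db=db); st()
save(cv2.resize(a[90:270,200:380],(600,600),interpolation=cv2.INTER_CUBIC),"top1")
```

```text
False
pulled 6.87 F [ 1.  -0.4  0.2] p [504.1  15.9 265.9]
True
stop 7.36 F [ 3.3 -0.3  1.6] p [493.9  16.  266.5]
relaxed 7.62 F [-0.6  0.1  0.2] p [503.   16.  265.8]
 9.4 F [-0.3  0.   0.6] p [ 523.8 -188.7  429.1]
```

View pics/top1.png

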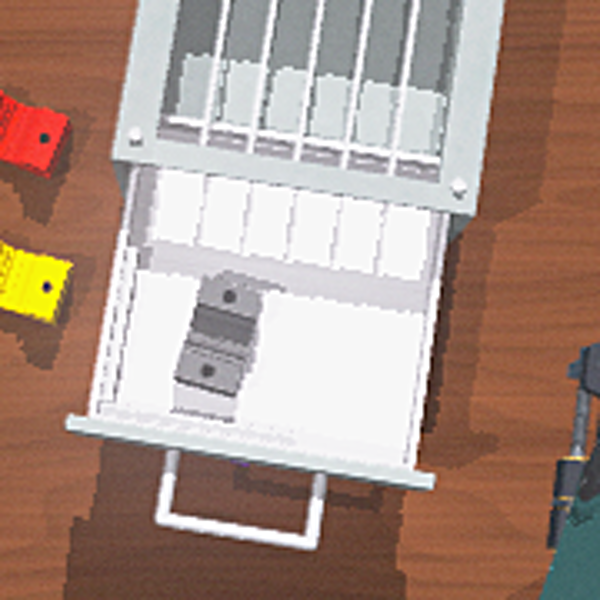

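The tray is out and hit its stop. The cap is at crop (218,335), rotated a little and under no bars. The left strip runs along about (118,330), and the handle is at (240,535).

```bash
cat > meas.py <<'E'
from h import *
def meas(a,d,c,sh,lh):
    """cap top (z~100) in tray coords; handle bar from depth"""
    X=cloud(c,d.astype(float)); S=X@ex; L=X@ey; Z=X[...,2]; ok=d>0
    hb=ok&(Z>88)&(Z<106)&(S<sh+12)&(S>sh-15)&(abs(L-lh)<75)
    print("bar s",np.percentile(S[hb],[3,50,97]).round(1),"l",np.percentile(L[hb],[.5,99.5]).round(1),"z",np.percentile(Z[hb],95).round(1))
    g=a.astype(int); dark=(g.max(-1)<190)&(g.max(-1)-g.min(-1)<25)
    m=ok&(Z>96)&(Z<106)&(S>sh+60)&(S<sh+240)&(abs(L-lh)<110)
    m&=dark
    n,lab,stt,_=cv2.connectedComponentsWithStats(m.astype(np.uint8))
    m=np.isin(lab,[i for i in range(1,n) if stt[i,4]>40])
    q=np.stack([S[m],L[m]],-1).astype(np.float32)
    r=cv2.minAreaRect(q); print("cap",m.sum(),"z",np.median(Z[m]).round(1),r,"box s,l",cv2.boxPoints(r).round(1).tolist())
    return m
E
python3 - <<'E'
from meas import *
f=np.load("f1.npz")
meas(f["a"],f["da"],cam("top"),475,16)
meas(f["b"],f["db"],cam("scene"),475,16)
c=cam("top"); 
for n,(x,y),z in (("strip inner rear",(139,250),83),("strip inner front",(117,412),83),("panel L",(66,423),114),("panel R",(434,483),114)):
    p=onplane(c,200+x*.3-.35,90+y*.3-.35,z); print(n,(p@ex).round(1),(p@ey).round(1))
E
```

```text
bar s [474.4 479.4 485. ] l [-44.   74.5] z 100.8
cap 327 z 100.3 ((620.315185546875, 51.34335708618164), (47.0145149230957, 80.01476287841797), 83.54022216796875) box s,l [[577.9000244140625, 32.5], [657.4000244140625, 23.5], [662.7000122070312, 70.19999694824219], [583.2000122070312, 79.19999694824219]]
bar s [473.7 480.7 485.1] l [-41.1  77.8] z 100.4
cap 177 z 99.7 ((620.4921264648438, 55.61845779418945), (49.19695281982422, 79.18931579589844), 82.16991424560547) box s,l [[577.9000244140625, 36.599998474121094], [656.4000244140625, 25.899999618530273], [663.0999755859375, 74.5999984741211], [584.5999755859375, 85.4000015258789]]
strip inner rear 676.6 121.6
strip inner front 552.1 117.3
panel L 536.1 150.1
panel R 535.9 -118.9
```

Run:
```python
from meas import *
f=np.load("f0.npz"); print("before"); 
for k,n in (("da","top"),("db","scene")):
    for tag,F,s0 in (("0",f,661),("1",np.load("f1.npz"),475)):
        X=cloud(cam(n),F[k].astype(float)); S=X@ex;L=X@ey;Z=X[...,2]
        m=(F[k]>0)&(abs(L-16)<40)&(Z>85)&(Z<106)&(abs(S-s0-4)<22); print(n,tag,m.sum(),np.percentile(S[m],[2,50,98]).round(1))
        if tag=="1":
            m=(F[k]>0)&(abs(L+30)<40)&(S>580)&(S<660)&(Z<90); print("floor z",np.percentile(Z[m],[10,50,90]).round(1))
ctrl.command_gripper(40,20)
ctrl.goto(sl(620,-6,330),RA); st("above")
print(ctrl.servo_line(sl(620,-6,262.5),100,force_limit=8)); st("down")
print(ctrl.servo_line(sl(620,45,262.5),70,force_limit=15)); st("y1")
print(ctrl.servo_line(sl(620,72,262.5),30,force_limit=15)); st("y2")
l=ctrl.current_position()@ey
ctrl.servo_line(sl(620,l-15,262.5),80); st("off")
ctrl.servo_line(sl(620,l-15,340),150)
ctrl.goto(sl(560,-150,430),RA)
a,da,ca=grab("top"); b,db,cb=grab("scene"); np.savez("f2.npz",a=a,da=da,b=b,db=db); st()
meas(a,da,ca,475,16); meas(b,db,cb,475,16)
save(cv2.resize(a[90:270,200:380],(600,600),interpolation=cv2.INTER_CUBIC),"top2")
```

```text
before
top 0 128 [656.4 660.7 665.8]
top 1 134 [474.3 479.  483.8]
floor z [66.3 68.7 71.1]
scene 0 70 [656.5 662.  666.3]
scene 1 68 [474.  480.6 484.6]
floor z [65.4 67.5 70.1]
above 11.07 F [ 0.4 -0.3  0.3] p [620.   -6.7 330.6]
False
down 11.89 F [ 0.4 -0.1 -0.1] p [620.2  -6.  262.9]
False
y1 12.77 F [-0.3 -0.3  1.3] p [619.8  45.1 262.3]
True
y2 13.32 F [-1.4 -6.6  5.4] p [619.9  58.2 262.3]
off 13.65 F [ 0.6 -0.4 -0.8] p [620.   42.8 262.5]
 15.3 F [0.1 0.2 0.1] p [ 560.4 -148.9  428.9]
bar s [474.4 479.4 485. ] l [-44.   74.7] z 100.4
cap 330 z 100.5 ((616.4099731445312, 97.93550872802734), (47.7728385925293, 78.37654876708984), 89.68856811523438) box s,l [[577.0999755859375, 74.30000305175781], [655.5, 73.80000305175781], [655.7000122070312, 121.5999984741211], [577.4000244140625, 122.0]]
bar s [474.3 481.1 486.1] l [-39.   77.6] z 101.1
cap 198 z 99.8 ((616.834228515625, 101.90299987792969), (47.392738342285156, 80.77980041503906), 89.90326690673828) box s,l [[576.4000244140625, 78.30000305175781], [657.2000122070312, 78.0999984741211], [657.2999877929688, 125.5], [576.5, 125.69999694824219]]
```

View pics/top2.png

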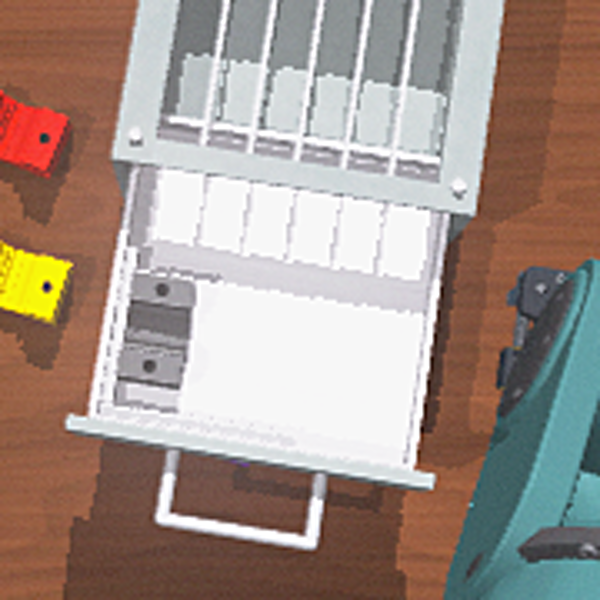

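The cap now lies along the left strip, at crop (152,345), square to it, with a gap of about 18 mm to the front strip. Next I push in -x.

Run:
```python
from meas import *
ctrl.command_gripper(0,20)
ctrl.goto(sl(686,100,340),RA); st("above")
print(ctrl.servo_line(sl(686,100,262.5),120,force_limit=8)); st("down")
print(ctrl.servo_line(sl(630,100,262.5),35,force_limit=18)); st("x push")
s=ctrl.current_position()@ex
ctrl.servo_line(sl(s+12,100,262.5),80)
ctrl.servo_line(sl(s+12,100,330),150)
# second settle in y
ctrl.command_gripper(40)
ctrl.goto(sl(598,38,330),RA)
ctrl.servo_line(sl(598,38,262.5),120,force_limit=8); st("down")
print(ctrl.servo_line(sl(598,72,262.5),30,force_limit=12)); st("y")
l=ctrl.current_position()@ey
ctrl.servo_line(sl(598,l-15,262.5),80)
ctrl.servo_line(sl(598,l-15,340),150)
ctrl.goto(sl(560,-150,430),RA)
a,da,ca=grab("top"); b,db,cb=grab("scene"); np.savez("f3.npz",a=a,da=da,b=b,db=db); st()
meas(a,da,ca,475,16); meas(b,db,cb,475,16)
save(np.hstack([cv2.resize(a[160:230,215:285],(400,400),interpolation=cv2.INTER_CUBIC),cv2.resize(b[160:260,140:240],(400,400),interpolation=cv2.INTER_CUBIC)]),"both3")
```

```text
above 17.16 F [0.3 0.3 0.2] p [686.   99.  340.5]
False
down 17.96 F [0.1 0.1 0.2] p [686.3  99.9 263.1]
True
x push 19.0 F [4.  0.  3.3] p [649.1 100.  263.4]
down 21.81 F [-0.9  0.2  0.7] p [598.4  38.2 262.8]
True
y 22.53 F [-1.6 -8.5  4.7] p [598.   58.2 262.6]
 24.51 F [-0.8  0.5  0.9] p [ 560.2 -148.8  428.9]
bar s [474.4 479.4 485. ] l [-43.9  74.6] z 100.9
cap 333 z 100.4 ((597.7434692382812, 97.96414184570312), (79.1198959350586, 47.439857482910156), 0.03790273144841194) box s,l [[558.2000122070312, 121.69999694824219], [558.2000122070312, 74.19999694824219], [637.2999877929688, 74.30000305175781], [637.2999877929688, 121.69999694824219]]
bar s [474.9 481.  484.8] l [-39.7  78.4] z 99.7
cap 194 z 99.7 ((598.18505859375, 101.23381042480469), (81.53197479248047, 48.20133590698242), 0.1447569876909256) box s,l [[557.4000244140625, 125.19999694824219], [557.5, 77.0], [639.0, 77.19999694824219], [638.9000244140625, 125.4000015258789]]
```

View pics/both3.png

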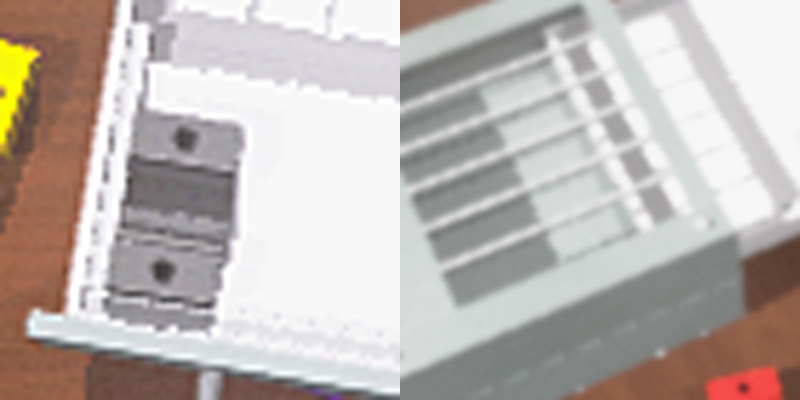

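The cap now sits in the corner; its front edge at s≈558 equals bar 479 + 79. I'll give one last light press in x, then a close wrist look.

Run:
```python
from meas import *
ctrl.command_gripper(0,20)
ctrl.goto(sl(664,100,340),RA)
ctrl.servo_line(sl(664,100,262.5),120,force_limit=8)
print(ctrl.servo_line(sl(635,100,262.5),25,force_limit=12)); st("x")
s=ctrl.current_position()@ex
ctrl.servo_line(sl(s+12,100,262.5),60)
ctrl.servo_line(sl(s+12,100,400),150)
K,V=None,None
m=np.array(ctrl.camera_params("wrist")["mount"]); print(m.round(2).tolist())
o=m[:3,3]; tgt=sl(590,105,330)-RA[:,0]*o[0]-RA[:,1]*o[1]; tgt[2]=400
try: ctrl.goto(tgt,RA)
except ctrl.MotionError as e: print(e)
ctrl.dwell(.2)
a,da,ca=grab("wrist"); np.savez("f4.npz",a=a,da=da,K=ca[0],V=ca[1]); st()
save(a,"wr4"); meas(a,da,ca,475,16)
t,dt,ct=grab("top"); meas(t,dt,ct,475,16)
```

```text
True
x 27.81 F [ 3.  -1.2  1.5] p [649.4 100.  263. ]
[[-0.0, -0.95, -0.3, 84.52], [1.0, -0.0, 0.0, -0.72], [-0.0, -0.3, 0.95, 18.53], [0.0, 0.0, 0.0, 1.0]]
 29.98 F [ 0.4 -0.4 -0.4] p [591.2  21.  399.8]
bar s [474.8 480.4 485.1] l [-41.5  76.4] z 100.2
cap 3685 z 101.4 ((589.823974609375, 40.896278381347656), (168.9510040283203, 95.40156555175781), 89.67320251464844) box s,l [[541.5999755859375, -43.29999923706055], [637.0, -43.79999923706055], [638.0, 125.0999984741211], [542.5999755859375, 125.5999984741211]]Traceback (most recent call last):
  File "<stdin>", line 17, in <module>
  File "meas.py", line 6, in meas
    print("bar s",np.percentile(S[hb],[3,50,97]).round(1),"l",np.percentile(L[hb],[.5,99.5]).round(1),"z",np.percentile(Z[hb],95).round(1))
                  ~~~~~~~~~~~~~^^^^^^^^^^^^^^^^^
    return _quantile_unchecked(
        a, q, axis, out, overwrite_input, method, keepdims, weights)
    return _ureduce(a,
                    func=_quantile_ureduce_func,
    ...<5 lines>...
                    overwrite_input=overwrite_input,
                    method=method)
    r = func(a, **kwargs)
    result = _quantile(arr,
                       quantiles=q,
    ...<2 lines>...
                       out=out,
                       weights=wgt)
    slices_having_nans = np.isnan(arr[-1, ...])
                                  ~~~^^^^^^^^^
IndexError: index -1 is out of bounds for axis 0 with size 0
```

View pics/wr4.png

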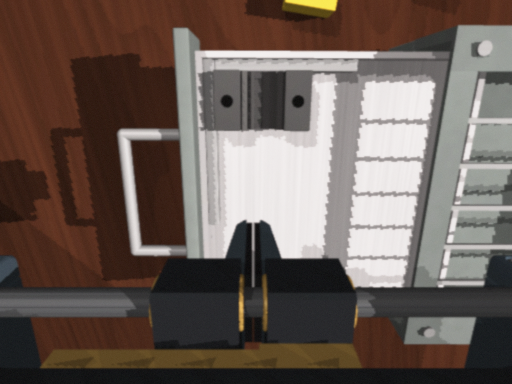

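The wrist view shows the cap at (262,100), square and closed against the front strip (213,100) and the left strip (280,66). Both repeat presses stopped where the first ones did, and the handle bar has not moved. The 18 N push on the front strip is well above the 3 N friction, so the tray is at its stop.

```bash
python3 -c "
from h import *
print(ctrl.finish_job())"
```

```text
the job is handed in; nothing more can be done
None
```

The tray is out at its stop, the cap sits flat against both stop strips, and the job was handed in at about 30 s of the 54 s allowed; no verdict was returned.

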